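# Lock the key safe by its outer ring

### The arm

A 6-joint arm with a two-finger parallel gripper is mounted at the origin on the work surface. World frame = base frame: x ahead of the robot, y to its left, z up, the work surface at z = 0. Lengths are in mm, angles in degrees, forces in N, time in s.
With the tool pointing down it reaches from about 250 to 725 mm from the base axis. Payload 9.7 kg.
Tool frame: the origin (TCP) lies where the fingers leave the gripper's body, on its centre line; the fingertips stand 73 mm ahead of it and the grasp point (between the pads) lies 54 mm ahead of it; z points along the fingers, y is the direction in which the jaws open and shut (so a half turn about z gives the same grasp; the last joint's range is limited). The gripper opens to 85 mm and grips with 20 to 120 N. Pads are 22 mm wide; open, the fingers measure 114 mm over their backs; the gripper's body (76 mm by 85 mm) begins 54 mm behind the grasp point. The pads swing forward as they close: fully open they stand 13 mm farther back than shut.
Start: joints at [77.063, 4.979, 10.078, 95.1, 0, 90], TCP at [123.135, 536.036, 303.884] pointing down, gripper open.
Joint ranges: [-179.16, 179.16], [-48.56, 103.87], [-65.8, 70.77], [-126.05, 130.52], [-82.76, 87.17], [-180, 180]. Speed limits (degrees/s): [127.2, 127.2, 147.25, 180, 180, 180].

### API

Orientations are given as a 3x3 rotation matrix whose columns are the frame's x, y, z axes.
In Python, from workcell import r, optics gives the robot as it stands.
- The arm moves only by the shell command python3 -m jog 'ROWS' [OPENING] [FORCE]. ROWS is JSON, a list of rows, each a list of 6 numbers: the shift along the tool's x, y, z in mm, then the turn, a rotation vector about the tool's x, y, z in degrees. In form: [[tx, ty, tz, ax, ay, az], ...]. A call has 1 to 5 rows; each row shifts and turns the pose as measured when the row begins, along the tool's axes as they then stand; what a row does not reach is not made up. A row lasts 1/12 s, in which the tool goes at most 41.7 mm and 7.16 degrees, less where a joint would pass 70% of its speed; a pose out of reach is approached as far as the arm can. A call with a gripper value outside its range is refused whole. OPENING is the opening, from -1 (shut) to 1 (fully open), set as the call begins (- or left out, the last holds). The fingers move at their own pace and stop on an object; FORCE is the grip in N (left out, the last holds). Time passes only in rows, so rows that do not move let the fingers close. It gives the time, the measured TCP pose, the force and the opening at its end, in the units of the state.
- r.read_state(): the state, without advancing time (a new reading comes with each control period).
- optics.grab_frame(name): name is "scene" or "top" or "wrist"; returns the picture (384x512x3 uint8, red, green, blue); there is no depth.
- optics.camera_info(name): a dict with "K" (3x3 intrinsics, pixels), "k1" (the pictures are not rectified: a ray, as slopes to the right and down, at radius r is drawn at 1 + k1 r^2 times it, then the intrinsics apply), "extrinsics" (4x4, takes a point from camera to world coordinates); the wrist camera has in their place "T_tool_cam" (4x4, takes a point from camera to tool coordinates, whose origin is the TCP and whose axes are the flange's). Camera axes: x right, y down, z forward; pixel columns grow to the right and rows downward; lengths in mm; the calibration is good to about 2 mm. A picture is of the moment at which its call begins: read the wrist's pose just before it. camera_info takes no time and is no camera call.
- r.hand_in(): hands the job in, once; it reports no verdict.
The state is a dict: "time": time; "joint_pos": joint angles; "joint_vel": joint speeds; "effort": joint torques, N m; "tcp_pos": TCP position; "eef_rot": TCP orientation; "contact_force": force on the tool from outside, world axes, zero at the start; "ft_torque": the same for the moment, N m; "opening": finger opening in mm.
Only numpy, scipy, OpenCV 4.12 (cv2) and the standard library are available. Lean on these libraries where they do the work, as an engineer would, in place of code of your own. Each camera call takes 0.05 s, during which the arm holds its last target. There are 200 camera calls.

### The job

Lock up the blue key safe on the ledge: push its drawer fully shut, then turn only the outer lock ring clockwise until you feel the bolt come fully home against its stop and the green flag covers the red patch, without forcing it past the stop. Do not turn the inner code dial, leave the padlock, keys, torch and mug where they are, and let go of the safe.

Things in the scene. Friction and masses are not known exactly. Their poses are not given: they have to be found in the camera images.
- keysafe: blue steel key safe bolted to the ledge: case 150 (x) x 140 (y) x 90 mm high; origin at the centre of its underside. Its x axis points horizontally from the drawer side to the back, z up. Two nested controls stand on its top on one vertical axis 15 mm behind the case's centre (x = +15 mm, y = 0).
- lock_ring: OUTER control: round, deeply knurled (grippy) aluminium lock ring, 54 mm across, orange mark on top; origin on its axis at the level of the case's top, 90 mm above the ledge; x axis toward the mark. The ring fills heights 14 to 36 mm above the origin, on a slimmer neck (36 mm). It turns clockwise seen from above, without rising, and stays where it is left; the neck and case never turn.
- ring_grip (a point): centre of the lock ring, on its axis, 25 mm above the case's top: the middle of the band to grip. Feel: drag about 0.08 N m at first; after 0.3 to 1.05 rad (differs, unseen) its lug meets the bolt and drag rises to about 0.23 N m; 0.2 rad on, the bolt is home at a rigid stop. Over 40 N of lug (20 mm off axis) on bolt, i.e. over about 0.85 N m on the ring, bends the bolt.
- dial_mark (a point): point on the INNER control, the black code dial with a white line: 29 mm across, standing above the ring, from 38 to 52 mm above the case's top, on the ring's axis. This point is the outer end of the white line, 12 mm from the axis at the dial's top. The dial turns very easily (0.006 N m) and its setting must be kept.
- flag (a joint): green flag, 14 mm long, in the black window on the case's top (58 mm in front of the case's centre): tells where the bolt is. 0 = bolt drawn back (red patch showing), 0.016 m = bolt fully home (flag covers the red patch; it moves toward the safe's -y). It moves only with the bolt, by 0.08 m per rad of the ring.
- drawer (a joint): how far the safe's drawer stands open, m: 0 = fully shut; up to 0.07. It slides along the safe's x axis with about 2 N of drag and stays where it is left.
- drawer_front (a point): middle of the outer face of the drawer's grey front, a flat upright panel 116 mm wide and 54 mm high (its lower edge 18 mm above the ledge), 12 mm thick; 45 mm above the ledge. Shut, it stands 87 mm in front of the safe's centre (12 mm proud of the case); pushed along the safe's +x to shut it.
- padlock: small brass-bodied padlock lying flat, 58 x 45 x 20 mm with its steel shackle; origin under its body. Bystander.
- keys: bunch of two aluminium keys on a split ring lying flat, about 75 x 60 x 4 mm; origin near the middle. Bystander.
- torch: green plastic torch lying down, 115 mm long, 38 mm thick at the head; origin under its middle. Bystander.
- mug: brown ceramic mug, 76 mm across, 90 mm high, one handle; origin under its centre. Bystander.
There are look-alikes about, which are no part of the job. Of the things like the keysafe, leave any that is brown; of the rest the smaller one is meant.

How it is judged:
By the outcome, as a careful person would: the job done as asked, in the order asked, and still so for the second after the job is handed in, with the robot touching nothing.
It also fails if it takes over 72 s, if anything falls off the work surface, if the arm or the gripper's body presses on something with over 40 N, if the wrist force passes 120 N, or if a joint passes its speed limit or range.

## Working session

There is one attempt and no reset: what is moved stays moved. The work goes in short steps, Python scripts to look and compute and a shell command to move; the robot and the scene stay as the last step left them, time stands still between calls to the robot, and variables do not carry over. Pictures are saved under pics/ and viewed, about 8 in all and at most 12, crops included, and the job is handed in when it is done.

```bash
ls; mkdir -p pics; python3 - <<'E'
from workcell import r, optics
import cv2, numpy as np
np.set_printoptions(precision=3,suppress=True)
s=r.read_state()
for k in ('time','tcp_pos','eef_rot','contact_force','opening'): print(k,s[k])
a=optics.grab_frame('scene');b=optics.grab_frame('top')
cv2.imwrite('pics/raw_scene.png',a[:,:,::-1]);cv2.imwrite('pics/raw_top.png',b[:,:,::-1])
for n in('scene','top','wrist'):
    print(n,optics.camera_info(n))
cv2.imwrite('pics/s1.png',cv2.resize(a[:,:,::-1],(800,600)))
cv2.imwrite('pics/t1.png',cv2.resize(b[:,:,::-1],(800,600)))
E
```

```text
pics
time 0.0
tcp_pos [123.116 535.915 303.175]
eef_rot [[-0.975  0.224 -0.   ]
 [ 0.224  0.975 -0.001]
 [ 0.    -0.001 -1.   ]]
contact_force [ 0.731 -0.823  0.18 ]
opening 85.52835314488
scene {'K': array([[358.051,   0.   , 261.62 ],
       [  0.   , 358.051, 193.532],
       [  0.   ,   0.   ,   1.   ]]), 'k1': -0.09430269874006168, 'extrinsics': array([[   0.182,    0.637,   -0.749, 1186.687],
       [   0.983,   -0.132,    0.127,  -49.711],
       [  -0.017,   -0.759,   -0.65 ,  561.549],
       [   0.   ,    0.   ,    0.   ,    1.   ]])}
top {'K': array([[430.808,   0.   , 253.891],
       [  0.   , 430.808, 191.031],
       [  0.   ,   0.   ,   1.   ]]), 'k1': -0.019173028173242408, 'extrinsics': array([[  -0.001,   -0.985,    0.173,  480.579],
       [  -1.   ,   -0.001,   -0.011,   58.622],
       [   0.011,   -0.173,   -0.985, 1061.571],
       [   0.   ,    0.   ,    0.   ,    1.   ]])}
wrist {'K': array([[316.546,   0.   , 250.809],
       [  0.   , 316.546, 184.205],
       [  0.   ,   0.   ,   1.   ]]), 'k1': -0.03808774601215369, 'T_tool_cam': array([[ -0.001,  -0.954,  -0.3  ,  76.698],
       [  1.   ,  -0.001,   0.   ,   0.2  ],
       [ -0.   ,  -0.3  ,   0.954, -69.554],
       [  0.   ,   0.   ,   0.   ,   1.   ]])}
```

View pics/s1.png

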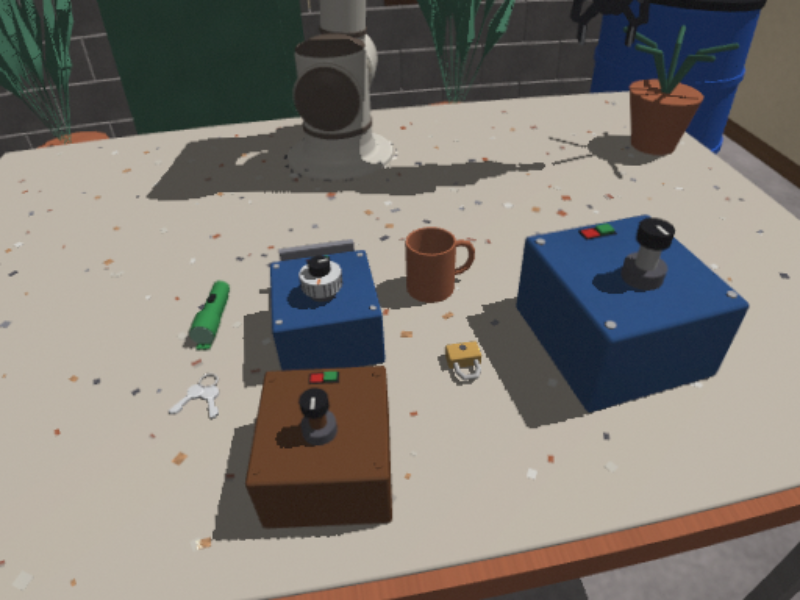

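View pics/t1.png

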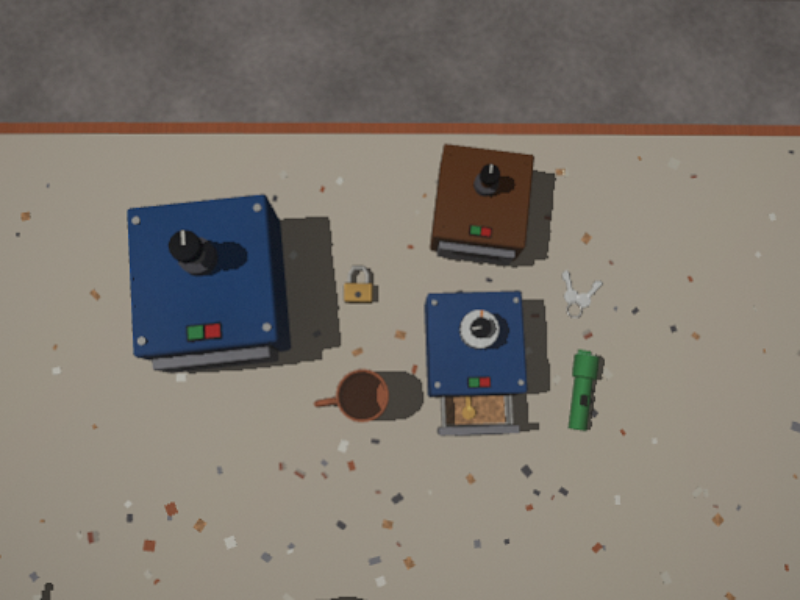

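Candidates (top view, 800-px scale): large blue safe (205,275), brown safe (485,195) and small blue safe (475,345), which has the aluminium ring and an open drawer. By the description it is the small blue one. Next I'll check it in a close crop and measure it.

```bash
cat > h.py <<'E'
import numpy as np, cv2
from workcell import r, optics
np.set_printoptions(precision=2,suppress=True)
def cam(name,st=None):
    c=optics.camera_info(name)
    if name!='wrist': return c,c['extrinsics']
    T=np.eye(4);T[:3,:3]=st['eef_rot'];T[:3,3]=st['tcp_pos']
    return c,T@c['T_tool_cam']
def ray(c,T,uv):
    d=np.array([(uv[0]-c['K'][0,2])/c['K'][0,0],(uv[1]-c['K'][1,2])/c['K'][1,1]]);s=d.copy()
    for _ in range(20): s=d/(1+c['k1']*(s@s))
    return T[:3,3],T[:3,:3]@np.array([s[0],s[1],1])
def onz(c,T,uv,z):
    o,d=ray(c,T,uv); return o+d*(z-o[2])/d[2]
def px(c,T,p):
    q=T[:3,:3].T@(np.array(p)-T[:3,3]); s=q[:2]/q[2]; s=s*(1+c['k1']*(s@s)); return s*c['K'][0,0]+c['K'][:2,2]
E
python3 - <<'E'
from h import *
b=cv2.imread('pics/raw_top.png');a=cv2.imread('pics/raw_scene.png')
c,T=cam('top')
hsv=cv2.cvtColor(b,cv2.COLOR_BGR2HSV)
m=cv2.inRange(hsv,(100,120,60),(125,255,255))
m[:, :260]=0
cs,_=cv2.findContours(m,cv2.RETR_EXTERNAL,cv2.CHAIN_APPROX_NONE)
k=max(cs,key=cv2.contourArea)
q=cv2.boxPoints(cv2.minAreaRect(k)); print('box px',q)
P=np.array([onz(c,T,u,90) for u in q]); print(P, P.mean(0), np.linalg.norm(np.diff(P,axis=0),axis=1))
# rivets, ring (grey bright)
g=cv2.inRange(hsv,(0,0,110),(180,60,255)); x,y,w,h=cv2.boundingRect(k); print(x,y,w,h)
g2=np.zeros_like(g); g2[y:y+h,x:x+w]=g[y:y+h,x:x+w]
n,l,st,ce=cv2.connectedComponentsWithStats(g2)
for i in range(1,n):
    if st[i,4]>3: print('grey',st[i],ce[i],onz(c,T,ce[i],90),onz(c,T,ce[i],126))
crop=np.hstack([cv2.resize(b[180:285,265:345],None,fx=5,fy=5,interpolation=cv2.INTER_CUBIC),cv2.resize(a[145:250,165:250],None,fx=4.6,fy=5,interpolation=cv2.INTER_CUBIC)])
cv2.imwrite('pics/c1.png',crop);print(crop.shape)
E
```

```text
box px [[271.97 188.09]
 [334.32 186.15]
 [336.34 250.93]
 [274.   252.88]]
[[ 657.81    5.93   90.  ]
 [ 662.47 -137.67   90.  ]
 [ 514.7  -137.31   90.  ]
 [ 510.6     2.65   90.  ]] [586.4 -66.6  90. ] [143.67 147.77 140.02]
273 187 64 66
grey [273 187  10   3  12] [276.75 187.25] [659.79  -5.06  90.  ] [653.15  -2.7  126.  ]
grey [334 187   3   5  14] [335.07 188.86] [ 656.14 -139.19   90.  ] [ 649.63 -131.86  126.  ]
grey [328 190   4   4  10] [329.5 191.5] [ 649.96 -126.15   90.  ] [ 643.69 -119.3   126.  ]
grey [276 192   4   3  10] [277.2 193. ] [646.4   -5.95  90.  ] [640.26  -3.56 126.  ]
grey [294 198  25  25 294] [305.07 210.55] [605.92 -69.    90.  ] [601.27 -64.27 126.  ]
grey [302 209   6   2  10] [304.5 209.5] [608.33 -67.75  90.  ] [603.6  -63.07 126.  ]
grey [332 243   3   4  10] [333.  244.2] [ 529.71 -130.27   90.  ] [ 527.89 -123.27  126.  ]
grey [278 244   4   4  14] [279.5  245.71] [526.5   -9.85  90.  ] [524.8   -7.31 126.  ]
(525, 791, 3)
```

View pics/c1.png

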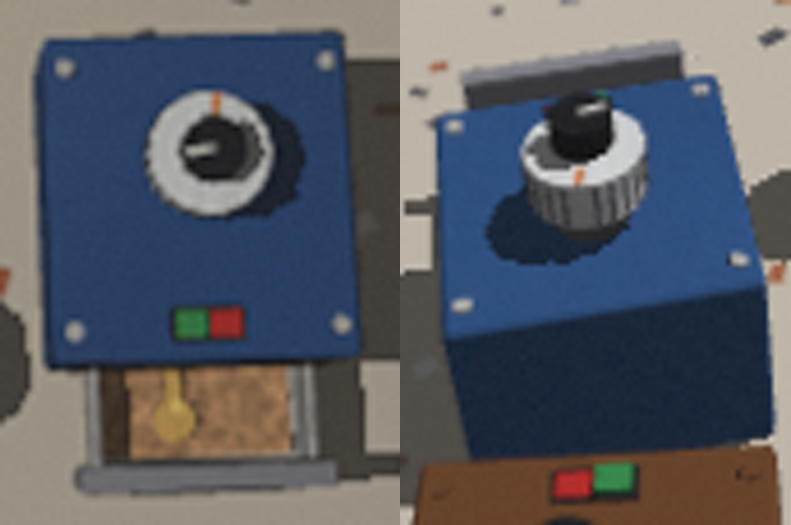

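The crop confirms the small blue safe: ring at crop (210,152) with its orange mark at (216,103), white dial line ending at (190,152), green and red window at (208,323), and the drawer front's outer edge at about (207,490). Rivets put the safe centre at about (588,-68) with yaw about 1.75°. The ring axis is near (602.5,-67.5). I'll start moving.

```bash
python3 -m jog '[[-26,-32,0,0,0,0],[-26,-32,0,0,0,0],[-26,-32,0,0,0,0],[-26,-32,0,0,0,0],[-26,-32,0,0,0,0]]' -1 25
python3 -m jog '[[-26,-32,0,0,0,0],[-26,-32,0,0,0,0],[-26,-32,0,0,0,0],[-26,-32,0,0,0,0],[-26,-32,0,0,0,0]]'
python3 - <<'E'
from h import *
c,T=cam('top')
for u in [(281.5,278.5),(306,278.2),(331.5,277)]: print('front top edge',onz(c,T,u,72))
for u in [(281.5,273.6),(331,271.8)]: print('front inner edge',onz(c,T,u,72))
s=r.read_state();print(s['joint_pos'],s['eef_rot'],s['contact_force'])
E
```

```text
time: 0.52
tcp_pos: [213.0, 351.2, 296.9]
eef_rot: [[-0.977, 0.215, -0.004], [0.215, 0.977, -0.01], [0.002, -0.011, -1.0]]
contact_force: [1.0, 0.4, -0.0]
opening: 25.6
time: 0.93
tcp_pos: [303.5, 163.4, 297.1]
eef_rot: [[-0.977, 0.211, -0.004], [0.211, 0.977, -0.01], [0.002, -0.011, -1.0]]
contact_force: [1.6, 0.3, -0.1]
opening: -0.1
front top edge [453.84 -14.8   72.  ]
front top edge [454.38 -70.18  72.  ]
front top edge [ 456.88 -128.01   72.  ]
front inner edge [464.72 -14.93  72.  ]
front inner edge [ 468.45 -127.23   72.  ]
[ 28.55 -22.59 -14.82  98.26  -0.41  40.74] [[-0.98  0.21 -0.  ]
 [ 0.21  0.98 -0.01]
 [ 0.   -0.01 -1.  ]] [ 1.57  0.25 -0.12]
```

```bash
python3 -m jog '[[-26,-31,0,0,0,0],[-26,-31,0,0,0,0],[-26,-31,0,0,0,0],[-26,-31,0,0,0,0],[-26,-31,0,0,0,0]]'
python3 -m jog '[[0,0,30,0,0,-4.5],[0,0,35,0,0,-4.5],[0,0,35,0,0,-4.5]]'
```

```text
time: 1.35
tcp_pos: [397.2, -23.2, 298.8]
eef_rot: [[-0.978, 0.211, -0.001], [0.211, 0.977, -0.01], [-0.001, -0.01, -1.0]]
contact_force: [0.6, 1.6, 0.5]
opening: -0.6
time: 1.6
tcp_pos: [402.3, -33.1, 201.4]
eef_rot: [[-1.0, -0.016, 0.01], [-0.016, 1.0, -0.012], [-0.009, -0.012, -1.0]]
contact_force: [0.3, -0.7, 1.6]
opening: 0.3
```

```bash
python3 -m jog '[[-5,-12,28,0,0.2,0],[-5,-13,28,0,0.2,-0.5],[-3,-12,28,0,0.2,0],[0,0,2,0,0,0]]'
python3 -m jog '[[-8,0,0,0,0,0],[-8,0,0,0,0,0],[-6,0,0,0,0,0],[-6,0,0,0,0,0]]'
```

```text
time: 1.93
tcp_pos: [413.2, -72.6, 105.3]
eef_rot: [[-1.0, -0.03, -0.009], [-0.03, 0.999, -0.011], [0.01, -0.011, -1.0]]
contact_force: [-1.1, 0.5, -0.8]
opening: 0.5
time: 2.27
tcp_pos: [443.0, -71.0, 107.1]
eef_rot: [[-1.0, -0.029, -0.009], [-0.028, 1.0, -0.01], [0.01, -0.01, -1.0]]
contact_force: [-0.2, -0.4, 1.1]
opening: -0.0
```

```bash
python3 -m jog '[[-6,0,-3,0,0,0],[-6,0,-2,0,0,0],[-6,0,0,0,0,0],[-6,0,0,0,0,0]]'
python3 -m jog '[[-6,0,0,0,0,0],[-6,0,0,0,0,0],[-4,0,0,0,0,0]]'
```

```text
time: 2.6
tcp_pos: [470.4, -69.0, 114.8]
eef_rot: [[-1.0, -0.031, -0.008], [-0.03, 0.999, -0.011], [0.008, -0.011, -1.0]]
contact_force: [-2.2, 0.2, -2.0]
opening: 0.5
time: 2.85
tcp_pos: [488.5, -68.4, 114.9]
eef_rot: [[-0.999, -0.031, -0.008], [-0.031, 0.999, -0.012], [0.008, -0.011, -1.0]]
contact_force: [-2.5, -0.5, 0.7]
opening: 0.1
```

```bash
for i in 1 2 3 ; do :; done
python3 -m jog '[[-2,0,0,0,0,0],[-2,0,0,0,0,0]]' | grep -E 'tcp|force'
python3 -m jog '[[-2,0,0,0,0,0],[-2,0,0,0,0,0]]' | grep -E 'tcp|force'
```

```text
tcp_pos: [490.4, -68.4, 114.9]
contact_force: [-23.1, -1.4, 15.2]
tcp_pos: [490.8, -68.3, 115.0]
contact_force: [-16.5, -0.4, 8.2]
```

```bash
python3 -m jog '[[15,0,0,0,0,0],[15,0,0,0,0,0],[0,0,-40,0,0,0],[0,0,-40,0,0,0],[0,0,-40,0,0,0]]' 1
python3 -m jog '[[-36,0,0,0,-0.3,0],[-36,0,0,0.3,-0.2,0],[-36,0,0,0.3,0,0],[-18,0,0,0,0,0],[0,0,0,0,0,0]]'
python3 - <<'E'
from h import *
s=r.read_state();a=optics.grab_frame('wrist');t=optics.grab_frame('top')
cv2.imwrite('pics/w_raw.png',a[:,:,::-1])
c,T=cam('wrist',s);print(s['tcp_pos'],s['eef_rot'],s['joint_pos'],s['ft_torque'])
print('expected ring centre px',px(c,T,(602.5,-67.5,126)),'dial top',px(c,T,(602.5,-67.5,142)),'flag',px(c,T,(530,-70,90)))
cv2.imwrite('pics/w1.png',cv2.resize(a[:,:,::-1],(800,600)))
E
```

```text
time: 3.6
tcp_pos: [458.0, -66.9, 227.8]
eef_rot: [[-0.999, -0.03, -0.045], [-0.03, 1.0, -0.008], [0.046, -0.006, -0.999]]
contact_force: [0.9, -0.1, 0.3]
opening: 60.5
time: 4.02
tcp_pos: [593.7, -63.1, 238.5]
eef_rot: [[-1.0, -0.029, -0.01], [-0.029, 0.999, -0.02], [0.01, -0.019, -1.0]]
contact_force: [0.6, -0.3, -0.9]
opening: 85.7
[593.7  -63.09 238.55] [[-1.   -0.03 -0.01]
 [-0.03  1.   -0.02]
 [ 0.01 -0.02 -1.  ]] [-5.65 11.01  9.54 88.97 -1.18 -7.3 ] [ 0.01 -0.02  0.04]
expected ring centre px [246.53 228.28] dial top [245.65 239.89] flag [247.15 107.03]
```

View pics/w1.png

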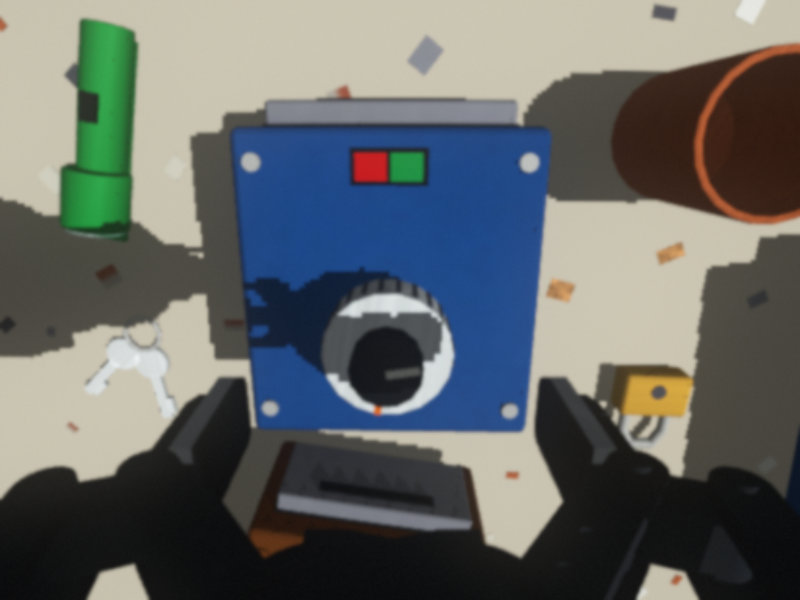

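The wrist view shows the drawer shut (front at (390,112)), red at (370,167) and green at (407,167). The ring top is centred at (388,353) with its orange mark at (378,410). The dial top is centred at (386,366) with its white line ending at (420,372).

```bash
python3 - <<'E'
from h import *
s=r.read_state();c,T=cam('wrist',s)
f=lambda u,z:print(u,z,onz(c,T,np.array(u)*.64,z))
f((388,352.5),126);f((386.5,366.5),142)
for u in[(251,163),(529,163),(270,408),(510,411)]:f(u,90)
f((390,413),126);f((390,292),126);f((321,353),126);f((455,353),126);f((420,372),142);f((400,167),90)
E
```

```text
(388, 352.5) 126 [597.84 -66.55 126.  ]
(386.5, 366.5) 142 [596.31 -66.73 142.  ]
(251, 163) 90 [ 526.91 -128.91   90.  ]
(529, 163) 90 [523.43  -8.78  90.  ]
(270, 408) 90 [ 646.81 -125.8    90.  ]
(510, 411) 90 [643.77  -5.27  90.  ]
(390, 413) 126 [625.46 -65.   126.  ]
(390, 292) 126 [572.31 -66.44 126.  ]
(321, 353) 126 [599.08 -93.64 126.  ]
(455, 353) 126 [597.09 -39.62 126.  ]
(420, 372) 142 [598.1  -54.22 142.  ]
(400, 167) 90 [526.88 -64.16  90.  ]
```

```bash
python3 -m jog '[[-6,-4,0,-0.6,-0.3,0],[0,0,15,-0.5,-0.3,0],[0,0,18,0,0,0],[0,0,18,0,0,0],[0,0,5,0,0,0]]' 1
python3 -m jog '[[0,0,0,0,0,0]]'; python3 -c "
from h import *;s=r.read_state();print(s['ft_torque'],np.array(s['eef_rot']))"
```

```text
time: 4.53
tcp_pos: [596.4, -68.5, 184.5]
eef_rot: [[-1.0, -0.028, 0.006], [-0.028, 1.0, 0.003], [-0.006, 0.003, -1.0]]
contact_force: [-0.0, -0.9, -0.6]
opening: 85.3
time: 4.62
tcp_pos: [595.6, -68.8, 183.9]
eef_rot: [[-1.0, -0.028, 0.005], [-0.028, 1.0, 0.003], [-0.005, 0.003, -1.0]]
contact_force: [-0.8, 0.0, 0.0]
opening: 85.3
[-0.03  0.02  0.02] [[-1.   -0.03  0.  ]
 [-0.03  1.    0.  ]
 [-0.    0.   -1.  ]]
```

```bash
python3 -m jog '[[-4.5,1.5,8,0,0,0],[0,0,8,0,0,0],[0,0,0,0,0,0]]' 1
python3 - <<'E'
from h import *
s=r.read_state();a=optics.grab_frame('wrist')
print(s['tcp_pos'],s['contact_force'],s['ft_torque'])
c,T=cam('wrist',s);print('TCP axis at z126:',px(c,T,(s['tcp_pos'][0],s['tcp_pos'][1],126))/.64)
cv2.imwrite('pics/w2.png',cv2.resize(a[:,:,::-1],(800,600)))
E
```

```text
time: 4.87
tcp_pos: [600.5, -67.5, 169.3]
eef_rot: [[-1.0, -0.027, 0.008], [-0.027, 1.0, 0.004], [-0.008, 0.003, -1.0]]
contact_force: [-0.1, 0.8, 1.2]
opening: 85.2
[600.48 -67.51 169.27] [-0.13  0.81  1.22] [-0.01  0.04  0.  ]
TCP axis at z126: [390.62 434.85]
```

View pics/w2.png

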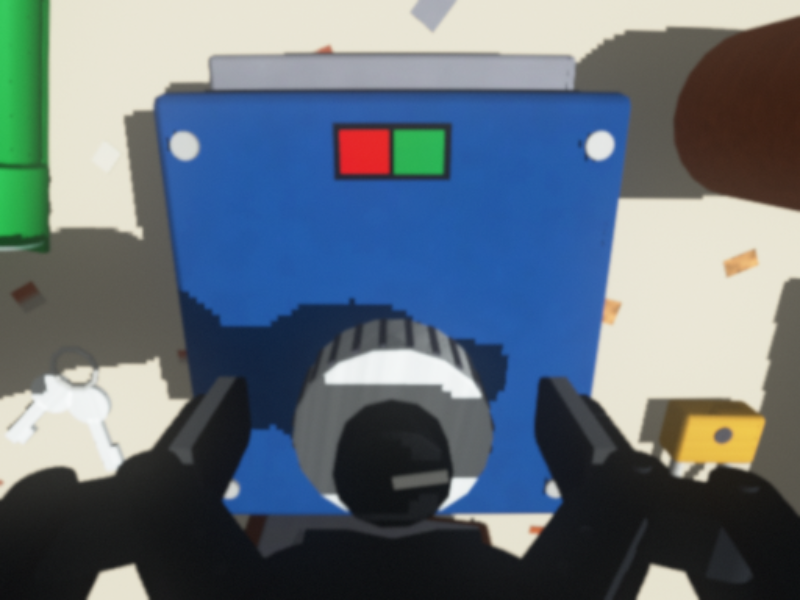

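The ring is centred at (393,432), against a TCP axis at (391,435), so the tool is well centred. I'll lower 2 mm and grip lightly.

```bash
python3 -m jog '[[0,0,2,0,0,0],[0,0,0,0,0,0],[0,0,0,0,0,0],[0,0,0,0,0,0],[0,0,0,0,0,0]]' -1 25
python3 -c "
from h import *;s=r.read_state();print(s['ft_torque'],s['opening'],s['joint_pos'])"
```

```text
time: 5.33
tcp_pos: [601.2, -67.4, 169.4]
eef_rot: [[-1.0, -0.027, 0.01], [-0.027, 1.0, 0.003], [-0.01, 0.003, -1.0]]
contact_force: [0.2, -1.4, -2.0]
opening: 53.5
[-0.03 -0.06 -0.03] 53.454072305497974 [-6.49 11.45  2.44 80.42  0.25 -8.05]
```

```bash
cat > q.py <<'E'
from h import *
s=r.read_state();R=np.array(s['eef_rot'])
print('t',s['time'],'tcp',np.array(s['tcp_pos']),'yaw %.2f'%(np.degrees(np.arctan2(R[1,0],R[0,0]))%360),'F',np.array(s['contact_force']),'M',np.array(s['ft_torque']),'q6 %.1f'%s['joint_pos'][5],'op %.1f'%s['opening'],'tilt',R[:2,2])
E
python3 q.py; python3 -m jog '[[0,0,0,0,0,2],[0,0,0,0,0,2]]'>/dev/null; python3 q.py
python3 -m jog '[[0,0,0,0,0,2],[0,0,0,0,0,2]]'>/dev/null; python3 q.py
python3 -m jog '[[0,0,0,0,0,2],[0,0,0,0,0,2]]'>/dev/null; python3 q.py
```

```text
t 5.3333 tcp [601.22 -67.44 169.45] yaw 181.57 F [ 0.2  -1.39 -2.03] M [-0.03 -0.06 -0.03] q6 -8.1 op 53.5 tilt [0.01 0.  ]
t 5.5 tcp [601.23 -67.42 169.42] yaw 177.52 F [-0.27  0.76  0.11] M [-0.13  0.07  0.09] q6 -4.0 op 53.3 tilt [0.01 0.  ]
t 5.6667 tcp [601.24 -67.36 169.43] yaw 173.35 F [ 0.06 -0.39 -0.99] M [-0.14 -0.01  0.1 ] q6 0.2 op 53.5 tilt [0.01 0.  ]
t 5.8333 tcp [601.24 -67.32 169.42] yaw 169.17 F [-0.72  0.85 -1.75] M [-0.2   0.06  0.04] q6 4.4 op 53.4 tilt [0.01 0.  ]
```

```bash
python3 -m jog '[[0,0,0,0,0,2],[0,0,0,0,0,1]]'>/dev/null; python3 q.py
python3 -m jog '[[0,0,0,0,0,2]]'>/dev/null; python3 q.py
python3 -m jog '[[0,0,0,0,0,2]]'>/dev/null; python3 q.py
python3 -m jog '[[0,0,0,0,0,2]]'>/dev/null; python3 q.py
python3 -m jog '[[0,0,0,0,0,2]]'>/dev/null; python3 q.py
python3 -m jog '[[0,0,0,0,0,2]]'>/dev/null; python3 q.py
```

```text
t 6.0 tcp [601.28 -67.28 169.42] yaw 165.98 F [ 0.93 -0.09 -0.2 ] M [-0.19  0.11  0.06] q6 7.6 op 53.4 tilt [0.01 0.  ]
t 6.0833 tcp [601.26 -67.25 169.39] yaw 163.96 F [ 1.13  0.09 -1.78] M [-0.16  0.02  0.05] q6 9.6 op 53.4 tilt [0.01 0.  ]
t 6.1667 tcp [601.26 -67.2  169.41] yaw 161.89 F [-0.78  0.55 -0.21] M [-0.22  0.04  0.1 ] q6 11.7 op 53.0 tilt [0.01 0.  ]
t 6.25 tcp [601.29 -67.2  169.43] yaw 159.82 F [ 0.42  0.91 -1.17] M [-0.18  0.07  0.08] q6 13.7 op 53.3 tilt [0.01 0.  ]
t 6.3333 tcp [601.29 -67.15 169.43] yaw 157.75 F [-0.43  0.54 -1.68] M [-0.19  0.15  0.12] q6 15.8 op 53.3 tilt [0.01 0.  ]
t 6.4167 tcp [601.29 -67.17 169.43] yaw 155.67 F [-0.24  0.15 -0.85] M [-0.21  0.12  0.11] q6 17.9 op 53.2 tilt [0.01 0.  ]
```

```bash
python3 -m jog '[[0,0,0,0,0,2]]'>/dev/null; python3 q.py
python3 -m jog '[[0,0,0,0,0,2]]'>/dev/null; python3 q.py
python3 -m jog '[[0,0,0,0,0,2]]'>/dev/null; python3 q.py
python3 -m jog '[[0,0,0,0,0,2]]'>/dev/null; python3 q.py
python3 -m jog '[[0,0,0,0,0,2]]'>/dev/null; python3 q.py
```

```text
t 6.5 tcp [601.33 -67.11 169.47] yaw 153.61 F [-0.03  1.56 -2.12] M [-0.18  0.09  0.19] q6 20.0 op 52.8 tilt [0.01 0.  ]
t 6.5833 tcp [601.34 -67.05 169.43] yaw 151.55 F [ 0.55  0.87 -2.15] M [-0.28  0.06  0.27] q6 22.0 op 52.8 tilt [0.01 0.  ]
t 6.6667 tcp [601.33 -67.01 169.44] yaw 149.49 F [ 1.23  0.93 -1.2 ] M [-0.33  0.08  0.2 ] q6 24.1 op 52.9 tilt [0.01 0.  ]
t 6.75 tcp [601.35 -66.98 169.44] yaw 147.43 F [ 0.23  1.2  -0.91] M [-0.31  0.1   0.25] q6 26.2 op 53.0 tilt [0.01 0.  ]
t 6.8333 tcp [601.37 -66.94 169.43] yaw 145.37 F [-0.03  1.12 -0.63] M [-0.24  0.15  0.26] q6 28.2 op 53.0 tilt [0.01 0.  ]
```

```bash
python3 -m jog '[[0,0,0,0,0,1.5]]'>/dev/null; python3 q.py
```

```text
t 6.9167 tcp [601.37 -66.94 169.43] yaw 143.81 F [-0.1   0.49 -1.02] M [-0.32  0.11  0.26] q6 29.8 op 53.1 tilt [0.01 0.  ]
```

The lug met the bolt near yaw 154, so I expect the stop near 142.5. I'll use small steps now.

```bash
python3 -m jog '[[0,0,0,0,0,0.5]]'>/dev/null; python3 q.py
python3 -m jog '[[0,0,0,0,0,0.4]]'>/dev/null; python3 q.py
python3 -m jog '[[0,0,0,0,0,0.4]]'>/dev/null; python3 q.py
```

```text
t 7.0 tcp [601.38 -66.9  169.43] yaw 143.27 F [ 0.29 -0.06 -0.2 ] M [-0.29  0.15  0.2 ] q6 30.3 op 53.1 tilt [0.01 0.  ]
t 7.0833 tcp [601.39 -66.86 169.42] yaw 142.90 F [-0.66 -0.71 -0.26] M [-0.3   0.17  0.29] q6 30.7 op 53.0 tilt [0.01 0.  ]
t 7.1667 tcp [601.39 -66.87 169.45] yaw 142.51 F [-0.27  0.32 -0.6 ] M [-0.26  0.16  0.25] q6 31.1 op 53.1 tilt [0.01 0.  ]
```

```bash
python3 -m jog '[[0,0,0,0,0,0.4]]'>/dev/null; python3 q.py
python3 -m jog '[[0,0,0,0,0,0.4]]'>/dev/null; python3 q.py
python3 -m jog '[[0,0,0,0,0,0.3]]'>/dev/null; python3 q.py
python3 - <<'E'
from h import *
a=optics.grab_frame('wrist');cv2.imwrite('pics/w3.png',cv2.resize(a[:,:,::-1],(800,600)))
E
```

```text
t 7.25 tcp [601.4  -66.87 169.44] yaw 142.12 F [-0.47 -0.62 -0.87] M [-0.24  0.19  0.29] q6 31.5 op 53.3 tilt [0.01 0.  ]
t 7.3333 tcp [601.4  -66.86 169.42] yaw 141.71 F [ 0.52  0.2  -1.15] M [-0.26  0.15  0.25] q6 31.9 op 53.4 tilt [0.01 0.  ]
t 7.4167 tcp [601.39 -66.87 169.41] yaw 141.39 F [ 0.06  0.59 -1.08] M [-0.22  0.16  0.26] q6 32.2 op 52.9 tilt [0.01 0.  ]
```

View pics/w3.png

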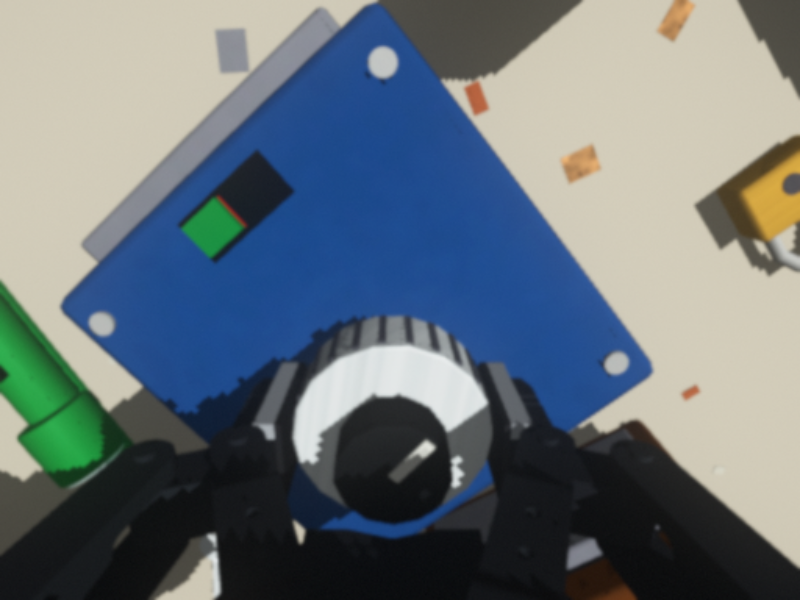

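The flag at (213,228) covers nearly all the red. A sliver remains at (231,210), about 0.7 mm or roughly 0.5° of ring. I'll continue in small steps.

```bash
python3 -m jog '[[0,0,0,0,0,0.3]]'>/dev/null; python3 q.py
python3 -m jog '[[0,0,0,0,0,0.3]]'>/dev/null; python3 q.py
python3 -m jog '[[0,0,0,0,0,0.2]]'>/dev/null; python3 q.py
```

```text
t 7.55 tcp [601.41 -66.86 169.45] yaw 141.07 F [ 0.79  1.24 -1.32] M [-0.23  0.18  0.33] q6 32.6 op 53.0 tilt [0.01 0.  ]
t 7.6333 tcp [601.43 -66.83 169.45] yaw 140.75 F [ 0.39  1.14 -0.99] M [-0.34  0.14  0.31] q6 32.9 op 53.4 tilt [0.01 0.  ]
t 7.7167 tcp [601.41 -66.82 169.41] yaw 140.53 F [ 0.25  1.19 -1.89] M [-0.27  0.2   0.38] q6 33.1 op 53.0 tilt [0.01 0.  ]
```

```bash
python3 -m jog '[[0,0,0,0,0,0.2]]'>/dev/null; python3 q.py
python3 -m jog '[[0,0,0,0,0,0.2]]'>/dev/null; python3 q.py
python3 - <<'E'
from h import *
a=optics.grab_frame('wrist');cv2.imwrite('pics/w4.png',cv2.resize(a[80:190,90:220,::-1],(650,550),interpolation=cv2.INTER_CUBIC))
E
```

```text
t 7.8 tcp [601.42 -66.83 169.43] yaw 140.32 F [ 0.07  0.72 -1.23] M [-0.34  0.22  0.41] q6 33.3 op 53.3 tilt [0.01 0.  ]
t 7.8833 tcp [601.42 -66.82 169.43] yaw 140.11 F [ 0.39  0.27 -0.44] M [-0.31  0.18  0.41] q6 33.5 op 53.5 tilt [0.01 0.  ]
```

View pics/w4.png

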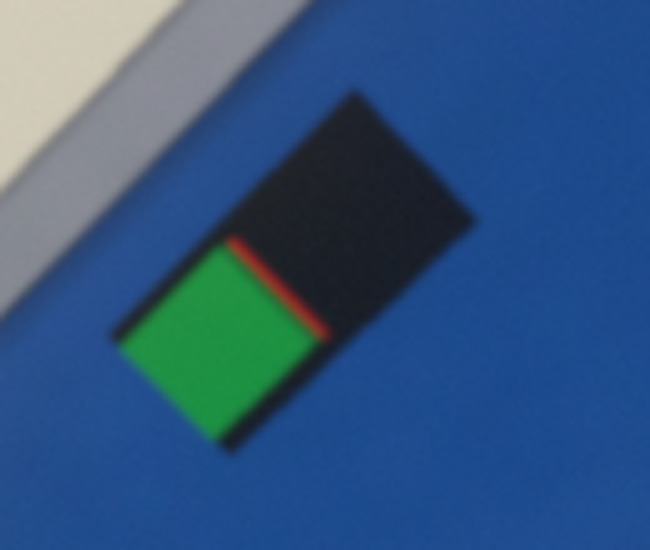

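```bash
cat > flag.py <<'E'
from h import *
def flag(im,c,T,k=1.0):
    hsv=cv2.cvtColor(im,cv2.COLOR_RGB2HSV); out={}
    for n,m in (('green',cv2.inRange(hsv,(55,120,50),(80,255,255))),('red',cv2.inRange(hsv,(0,150,80),(8,255,255))|cv2.inRange(hsv,(172,150,80),(180,255,255)))):
        ys,xs=np.nonzero(m); P=np.array([onz(c,T,(x*k,y*k),90) for x,y in zip(xs,ys)]) if len(xs) else np.zeros((0,3))
        P=P[(abs(P[:,0]-529)<12)&(abs(P[:,1]+69)<22)]
        if len(P): 
            v=-P[:,0]*0.0305+P[:,1]; print(n,len(P),'ctr',P.mean(0)[:2],'y range',np.percentile(v,[3,97]),'mean %.2f'%v.mean())
        else: print(n,'none')
if __name__=='__main__':
    s=r.read_state();c,T=cam('wrist',s);flag(optics.grab_frame('wrist'),c,T)
E
python3 - <<'E'
from flag import *
s=r.read_state();R0=np.array(s['eef_rot'])
for f,yaw,p in (('w2',178.45+2.97,(600.48,-67.51,169.27)),('w3',141.39,(601.39,-66.87,169.41))):
    s2={'eef_rot':R0@cv2.Rodrigues(np.array([0,0,-np.radians(yaw-140.11)]))[0],'tcp_pos':p}
    c,T=cam('wrist',s2);print(f);flag(cv2.cvtColor(cv2.resize(cv2.imread(f'pics/{f}.png'),(512,384)),cv2.COLOR_BGR2RGB),c,T)
E
python3 flag.py; python3 q.py
python3 -m jog '[[0,0,0,0,0,0.4]]'>/dev/null; python3 q.py;python3 flag.py
```

```text
w2
green 1036 ctr [529.42 -61.41] y range [-84.65 -70.47] mean -77.56
red 982 ctr [529.64 -77.13] y range [-100.31  -86.4 ] mean -93.28
w3
green 853 ctr [529.34 -78.56] y range [-101.63  -87.89] mean -94.71
red 30 ctr [529.88 -70.24] y range [-86.66 -86.13] mean -86.40
green 849 ctr [529.33 -78.68] y range [-101.77  -88.07] mean -94.82
red 37 ctr [529.21 -70.36] y range [-86.69 -86.29] mean -86.50
t 7.9833 tcp [601.42 -66.78 169.44] yaw 140.12 F [ 0.58  1.24 -1.01] M [-0.29  0.17  0.34] q6 33.5 op 53.2 tilt [0.01 0.  ]
t 8.0667 tcp [601.43 -66.79 169.45] yaw 139.72 F [ 0.88 -0.3  -0.34] M [-0.29  0.16  0.47] q6 33.9 op 53.2 tilt [0.01 0.  ]
green 839 ctr [529.3  -78.66] y range [-101.65  -87.96] mean -94.80
red 50 ctr [529.7  -70.34] y range [-86.9  -86.17] mean -86.50
```

The flag has been stationary since yaw 141.4 while torque rose from 0.26 to 0.47 N·m, so the bolt is home on its stop and well below 0.85. I'll release and lift straight up.

```bash
python3 -m jog '[[0,0,0,0,0,0],[0,0,0,0,0,0],[0,0,0,0,0,0],[0,0,0,0,0,0]]' 1 >/dev/null; python3 q.py; python3 flag.py
python3 -m jog '[[0,0,-15,0,0,0],[0,0,-25,0,0,0],[0,0,-30,0,0,0],[0,0,-30,0,0,0],[0,0,-30,0,0,0]]'>/dev/null; python3 q.py
```

```text
t 8.45 tcp [601.62 -66.87 169.89] yaw 139.56 F [ 0.1   0.35 -0.15] M [-0.   -0.03 -0.01] q6 34.1 op 85.6 tilt [0.01 0.  ]
green 820 ctr [529.35 -78.78] y range [-101.74  -88.23] mean -94.93
red 54 ctr [529.47 -70.35] y range [-86.87 -86.12] mean -86.50
t 8.9167 tcp [597.98 -66.88 296.37] yaw 139.51 F [ 0.16  0.26 -0.85] M [-0.02 -0.05 -0.01] q6 34.1 op 85.5 tilt [-0.  0.]
```

```bash
python3 -m jog '[[30,-26,0,0,0,0],[30,-26,0,0,0,0],[30,-26,0,0,0,0],[30,-26,0,0,0,0],[30,-26,0,0,0,0]]'>/dev/null
python3 -m jog '[[25,-21,0,0,0,0],[20,-17,0,0,0,0],[0,0,0,0,0,0]]'>/dev/null; python3 q.py
python3 - <<'E'
from flag import *
b=optics.grab_frame('top');a=optics.grab_frame('scene');c,T=cam('top');flag(b,c,T)
o=cv2.imread('pics/raw_top.png')[:,:,::-1];print('before');flag(o,c,T)
f=lambda u,z:onz(c,T,u,z)
u=np.hstack([cv2.resize(b[180:285,265:345,::-1],None,fx=5,fy=5,interpolation=cv2.INTER_CUBIC),cv2.resize(a[145:250,165:250,::-1],None,fx=4.6,fy=5,interpolation=cv2.INTER_CUBIC)])
cv2.imwrite('pics/c2.png',u)
d=cv2.absdiff(b,o).max(2)>40; n,l,st,ce=cv2.connectedComponentsWithStats(d.astype(np.uint8))
print([list(map(int,q)) for q in st[1:] if q[4]>15])
E
```

```text
t 9.5833 tcp [338.23 -68.34 301.66] yaw 139.51 F [-0.7  -0.52  1.24] M [-0.02 -0.01 -0.04] q6 28.9 op 85.2 tilt [0.01 0.  ]
green 28 ctr [530.48 -79.99] y range [-101.53  -90.23] mean -96.17
red none
before
green 36 ctr [529.45 -62.69] y range [-85.63 -72.03] mean -78.84
red 35 ctr [530.24 -78.46] y range [-101.51  -87.77] mean -94.63
[[300, 241, 14, 7, 79], [280, 252, 65, 27, 1151], [287, 290, 220, 94, 12131], [211, 382, 22, 2, 34]]
```

View pics/c2.png

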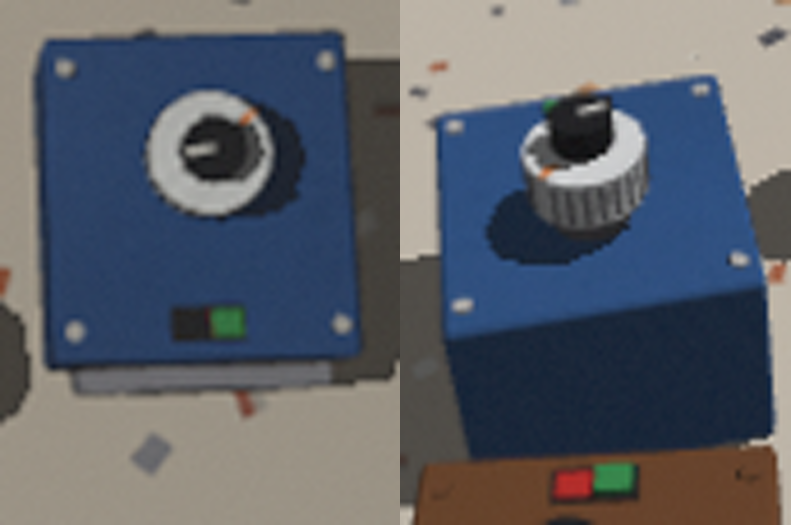

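The drawer is shut, the dial's white line is still at (190,152), the ring mark has moved to (248,116), and the flag is at (227,323) with no red. I'll do one last check from straight above the flag, to rule out parallax behind the sliver seen earlier.

```bash
python3 -m jog '[[-35,16.5,0,0,0,0],[-35,16.5,0,0,0,0],[-35,16.5,0,0,0,0],[-35,16.5,0,0,0,0],[-35,16.5,0,0,0,0]]'>/dev/null
python3 -m jog '[[-35,16.5,0,0,0,0],[0,0,0,0,0,0],[0,0,0,0,0,0]]'>/dev/null; python3 q.py; python3 flag.py
python3 - <<'E'
from h import *
s=r.read_state();c,T=cam('wrist',s);a=optics.grab_frame('wrist');u,v=px(c,T,(529,-72,90)).astype(int);print(u,v,T[:3,3])
cv2.imwrite('pics/w5.png',cv2.resize(a[max(v-35,0):v+35,max(u-45,0):u+45,::-1],None,fx=7,fy=7,interpolation=cv2.INTER_CUBIC))
E
```

```text
t 10.35 tcp [ 584.15 -132.68  297.87] yaw 139.57 F [-0.19 -0.48  1.09] M [-0.02  0.05  0.  ] q6 27.5 op 85.3 tilt [0.02 0.  ]
green 289 ctr [530.2  -77.95] y range [-100.84  -87.53] mean -94.12
red none
260 77 [524.46 -82.75 365.65]
```

View pics/w5.png

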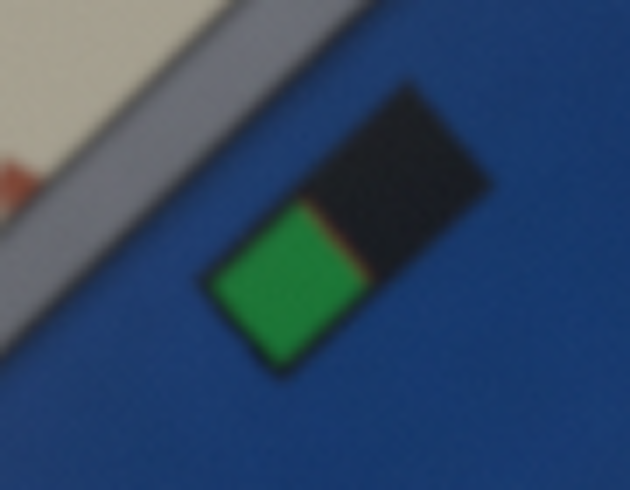

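From straight above, the flag at (287,285) covers the red, with only a sub-pixel trace at its edge. The flag has travelled about 16 mm. Handing in.

```bash
python3 -c "
from workcell import r
print(r.hand_in())"
```

```text
the job is handed in; nothing more can be done
None
```

I shut the small blue safe's drawer, turned only its outer ring clockwise until the bolt was home, let go, and handed the job in at about 10.4 s of the 72 s.

- **Drawer:** I pushed it with the closed fingers until it stopped. The wrist force was about 28 N at most, and the stop was where the shut position should be. The later pictures show it still shut.
- **Ring:** I gripped it at 25 N and turned it about 40°. The drag rose from about 0.08 to 0.25 N·m where the lug met the bolt. About 11° later the torque climbed to 0.47 N·m with the flag standing still, so I stopped there, well under the 0.85 N·m limit.
- **Flag:** It moved about 16 to 17 mm as measured, against 16 mm nominal.
- **Dial and bystanders:** The dial's white line looks unchanged. The before/after top picture shows change only at the flag window, the drawer, and the arm's own area, plus a small patch at the picture's bottom edge. Nothing shows at the padlock, keys, torch or mug.
- **Letting go:** The gripper is open and well clear of the safe.

**Disagreements:** Seen at an angle while gripping, a thin red sliver of about 1 mm showed beside the flag. From nearly straight above, only a sub-pixel trace remained and the red mask found nothing. I put the sliver down to parallax. In the top picture the flag shift came out between 15.9 and 17.3 mm, depending on how it was measured, which is within that picture's coarse resolution.

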